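# Ballast the bench shaker and set its speed

## Task

Load the bench shaker with its ballast. First slide the speed fader to its zero end, then lift the locking collar off the post and stand it upright on the bench beside the shaker, thread every ballast ring lying on the bench down the post fully home, widest first and narrowest last, and put the collar back on top of them. Last, slide the fader level with the steel set-mark on the console, leave everything released, and leave the other things on the bench alone.

Things in the scene. Friction and masses are not known exactly. Their poses are not given: they have to be found in the camera images.
- shaker: white round bench shaker, fixed to the bench, 143 mm across (a 70 mm radius housing, sloping in above 34 mm) and 50 mm high to its aluminium deck (100 mm across). From the deck's middle rises a steel post 20 mm thick and 64 mm tall: straight for 56 mm, then tapering to 8 mm thick at the tip, so its tip is 114 mm above the bench. A ring or the collar let go on the straight part slides home by its own weight. Origin: centre of its underside, z up.
- deck (a point): centre of the deck's upper face, at the foot of the post (50 mm above the bench); z is the post's axis, up
- collar: the locking collar: aluminium sleeve with knurled bands, open at both ends, outer diameter 36 mm, bore 24 mm, 30 mm tall, loose. At the start it sits on the post, down on the deck. Origin: centre of its underside; z is its axis, up.
- ring_64: plain dark steel ballast ring (the widest), outer diameter 64 mm, bore 24 mm, 12 mm thick, lying flat on the bench at the start (absent in some starts). Origin: centre of its underside; z is its axis, up.
- ring_56: plain dark steel ballast ring (second widest), outer diameter 56 mm, bore 24 mm, 12 mm thick, lying flat on the bench at the start (absent in some starts). Origin: centre of its underside; z is its axis, up.
- ring_48: plain dark steel ballast ring (third widest), outer diameter 48 mm, bore 24 mm, 12 mm thick, lying flat on the bench at the start (absent in some starts). Origin: centre of its underside; z is its axis, up.
- ring_40: plain dark steel ballast ring (the narrowest), outer diameter 40 mm, bore 24 mm, 12 mm thick, lying flat on the bench at the start (absent in some starts). Origin: centre of its underside; z is its axis, up.
- console: grey speed console, fixed to the bench, 76 x 190 mm (its x, y) and 30 mm high; a fader knob runs along its top, along its y. Origin: centre of its underside; its x points away from the robot, more or less.
- fader (a joint): position of the fader in m along the console's +y: 0 at the zero end (the console's -y end, the robot's right), 0.12 at the other end. It drags with about 1.5 N and stays where it is left.
- fader_top (a point): centre of the top face of the black fader knob, which is 26 mm (console x) by 18 mm (along the track) by 32 mm tall, its top 64 mm above the bench; axes as the console's
- mark (a point): tip of the steel set-mark, a flat pointer clipped on the console's near long edge, 17 mm to the near side of the track's centre line and 32 mm above the bench; axes as the console's. The fader is set when the knob's centre is level with it along the console's y.
- slides: small closed slide carton, 28x80x27 mm, a bystander to leave alone. Origin: centre of its underside
- cup: capped specimen cup, 63 mm across, 65 mm tall, a bystander to leave alone. Origin: centre of its underside
There are look-alikes about, which are no part of the job. What is shaped like the ring_64 but green or pink is not meant.

How it is judged:
By the outcome, as a careful person would: the job done as asked, in the order asked, and still so for the second after the job is handed in, with the robot touching nothing.
Of ring_64, ring_56, ring_48, ring_40 only 2 to 4 are there at a start; the rules pass over those that are not, and their reading is None.
At some moment in a run one of ring_64, ring_56, ring_48, ring_40 may be knocked a few centimetres aside while the robot is not near it.
It also fails if it takes over 210 s, if anything falls off the work surface, if the arm or the gripper's body presses on something with over 40 N, if the wrist force passes 120 N, or if a joint passes its speed limit or range.

## Robot

A 6-joint arm with a two-finger parallel gripper is mounted at the origin on a cart in front of the work surface, level with it; the furniture and walls round the work are solid. World frame = base frame: x ahead of the robot, y to its left, z up, the work surface at z = 0. Lengths are in m, angles in rad, forces in N, time in s.
With the tool pointing down it reaches from about 0.275 to 0.75 m from the base axis. Payload 10.2 kg.
Tool frame: the origin (TCP) lies at the very end of the fingers, on their centre line; the grasp point (between the pads) lies env.grip_depth behind it (env.grip_depth is the distance from the TCP to the grasp point, in m); z points along the fingers, y is the line along which they close (so a half turn about z gives the same grasp; the last joint's range is limited). The gripper opens to 88 mm and grips with 3 to 60 N. Pads are 18 mm wide; open, the fingers measure 123 mm over their backs; the gripper's body (75 mm by 187 mm) begins 45 mm behind the grasp point.
Start: joints at [1.031, 0.313, 1.498, -0, 1.331, -0.223], TCP at [0.164, 0.499, 0.239] pointing down, gripper open.
Joint ranges: [-2.94, 2.94], [-0.97, 2.17], [0.19, 2.56], [-1.23, 4.37], [0.02, 3.11], [-2.88, 2.88]. Speed limits (rad/s): [2.39, 2.39, 3.01, 3.14, 3.14, 3.14].

## Interface

Orientations are given as [roll, pitch, yaw] about the fixed x, y, z axes, in that order (R = Rz(yaw) Ry(pitch) Rx(roll)).
In Python, from rig import env gives the robot as it stands. Calls block until the motion is done:
- env.goto(position, orientation): joint-space move of the TCP to a pose.
- env.move_linear(position, rotation=None, v=0.15, threshold=None): straight line of the TCP; rotation=None keeps the orientation; v is the mean speed in m/s. With threshold (N) it stops when the force on the tool has changed by that much, and returns True; else False.
- env.movej(angles): joint-space move.
- env.move_gripper(opening): finger opening in m; the grip force is fixed at half the most; returns when the fingers have stopped.
- env.sleep(seconds).
- env.solve_ik(position, orientation): joint angles nearest the present ones, or None.
- env.camera(name): name is "scene" or "top" or "wrist"; returns the picture (420x560x3 uint8, blue, green, red); there is no depth.
- env.camera_params(name): a dict with "K" (3x3 intrinsics, pixels), "k1" (the pictures are not rectified: a ray, as slopes to the right and down, at radius r is drawn at 1 + k1 r^2 times it, then the intrinsics apply), "xyz" and "orientation" of the camera in the world. Camera axes: x right, y down, z forward; pixel columns grow to the right and rows downward; lengths in m; the calibration is good to about 2 mm. A picture is of the moment at which its call begins: read the wrist's pose just before it. camera_params takes no time and is no camera call; for the wrist camera it gives the pose at the moment of the call.
A pose or a line that the arm cannot do raises env.MotionError and nothing moves.
- env.finish_job(): hands the job in; it is judged then, once.
Readings, each from a call of its own:
- env.current_time_s(): time.
- env.current_q(): joint angles.
- env.current_qvel(): joint speeds.
- env.current_joint_efforts(): joint torques, N m.
- env.current_tool_pos(): TCP position.
- env.current_eef_rot(): TCP orientation.
- env.current_contact_force(): force on the tool from outside, world axes, zero at the start.
- env.current_torque(): the same for the moment, N m.
- env.current_opening(): finger opening in m.
- env.current_finger_force(): force on a finger pad.
Only numpy, scipy, OpenCV 4.12 (cv2) and the standard library are available. Lean on these libraries where they do the work, as an engineer would, in place of code of your own. Each camera call takes 0.05 s, during which the arm holds its last target. There are 200 camera calls.

## Working session

There is one attempt and no reset: what is moved stays moved. The work goes in short steps, each a Python script; the robot and the scene stay as the last script left them, time stands still between calls to the robot, and variables do not carry over. Pictures are saved under pics/ and viewed, at most 14 in all, crops included, and the job is handed in when it is done.

```bash
mkdir -p pics; ls
python3 - <<'E'
from rig import env
import cv2
for n in("scene","top"):
    cv2.imwrite(f"pics/{n}0.png",env.camera(n)); print(n,env.camera_params(n))
print(env.camera_params("wrist"),env.grip_depth,env.current_eef_rot(),env.current_time_s(),env.current_opening())
E
```

```text
pics
scene {'K': array([[406.79580557,   0.        , 281.60131308],
       [  0.        , 406.79580557, 212.86746827],
       [  0.        ,   0.        ,   1.        ]]), 'k1': -0.07250642904226638, 'xyz': array([0.01228922, 1.04188636, 0.57201714]), 'orientation': array([-2.00043508e+00,  6.62389674e-04, -2.64358178e+00])}
top {'K': array([[472.13328928,   0.        , 283.4810886 ],
       [  0.        , 472.13328928, 214.05272449],
       [  0.        ,   0.        ,   1.        ]]), 'k1': -0.08449066421943459, 'xyz': array([0.34856956, 0.06304034, 1.1656184 ]), 'orientation': array([-2.97979316, -0.01718455, -1.58116019])}
{'K': array([[352.88525879,   0.        , 276.94931419],
       [  0.        , 352.88525879, 207.03703329],
       [  0.        ,   0.        ,   1.        ]]), 'k1': -0.049010651742799845, 'xyz': array([0.08932553, 0.52319275, 0.3849016 ]), 'orientation': array([2.83239438e+00, 1.50487038e-03, 1.25391452e+00])} 0.0187 [-3.14051897e+00 -2.59244965e-04  2.82476922e+00] 0.1 0.08858280294852725
```

View pics/top0.png

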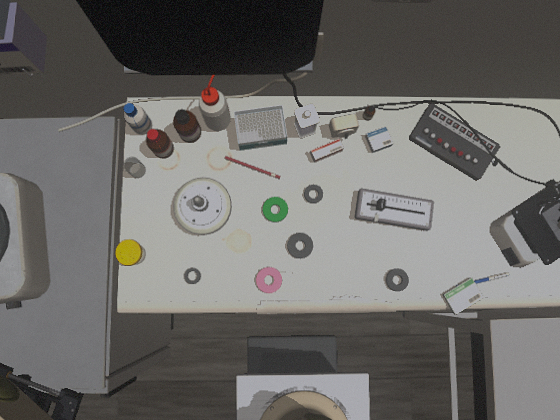

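View pics/scene0.png

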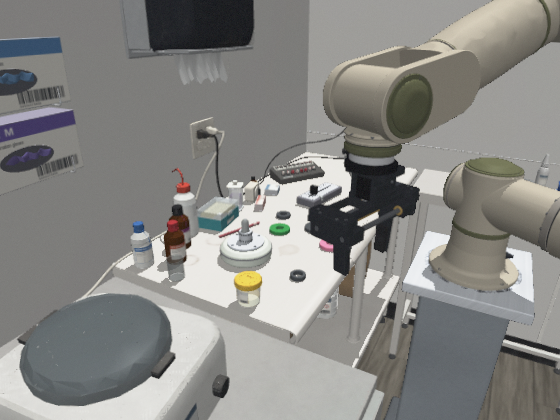

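Top view: the dark rings are at (313,194), (300,245), (192,275) and (397,280). The look-alikes are green at (275,209) and pink at (268,280). The shaker is at (202,206), the console at (395,209) with its knob at about (380,205). The scene view agrees. Next I'll measure the rings by colour mask and check the choice in a crop.

```bash
cat > h.py <<'E'
from rig import env
import cv2, numpy as np
from scipy.spatial.transform import Rotation as R
def cam(n): 
    p=env.camera_params(n); return p, env.camera(n)
def Rc(p): return R.from_euler('xyz',p['orientation']).as_matrix()
def D(p): return np.array([p['k1'],0,0,0,0.])
def ray(p,uv):
    n=cv2.undistortPoints(np.array(uv,float).reshape(-1,1,2),p['K'],D(p)).reshape(-1,2)
    return np.c_[n,np.ones(len(n))]@Rc(p).T
def onplane(p,uv,z):
    d=ray(p,uv); return p['xyz']+d*((z-p['xyz'][2])/d[:,2])[:,None]
def proj(p,X):
    Rm=Rc(p); rv=cv2.Rodrigues(Rm.T)[0]
    return cv2.projectPoints(np.array(X,float).reshape(-1,1,3),rv,-Rm.T@p['xyz'],p['K'],D(p))[0].reshape(-1,2)
def rings(p,im,z=.012,smin=0):
    """dark grey annuli -> list (x,y,diam) from the outer contour on plane z"""
    hsv=cv2.cvtColor(im,cv2.COLOR_BGR2HSV)
    m=((hsv[...,2]<125)&(hsv[...,1]<90)).astype(np.uint8)
    cs,h=cv2.findContours(m,cv2.RETR_CCOMP,cv2.CHAIN_APPROX_NONE); out=[]
    for i,c in enumerate(cs):
        if h[0][i][3]>=0 or len(c)<20 or h[0][i][2]<0: continue
        (u,v),_,_=e=cv2.fitEllipse(c)
        X=onplane(p,c,z)[:,:2]; (x,y),r=cv2.minEnclosingCircle(X.astype(np.float32))
        A=cv2.contourArea(X.astype(np.float32)[:,None]*1000)
        if A<600 or A>5000 or A<.75*np.pi*(r*1000)**2: continue
        hole=h[0][i][2]; hc=onplane(p,cs[hole],z)[:,:2].mean(0)
        out.append((u,v,x,y,2*r,hc[0],hc[1],2*np.sqrt(A/np.pi)/1000))
    return out
def save(n,im): cv2.imwrite(f'pics/{n}.png',im)
E
python3 - <<'E'
from h import *
p,im=cam('top'); np.set_printoptions(precision=3,suppress=True)
for r in rings(p,im): print(np.array(r))
pp=[[202,206],[380,205],[357,197],[432,207],[430,228],[355,216],[128,253],[313,194],[300,245],[192,275],[397,280],[462,295],[260,130]]
print(onplane(p,pp,0.03))
a=cv2.resize(im[170:300,150:450],None,fx=2.6,fy=2.6,interpolation=cv2.INTER_CUBIC); save('crop1',a)
E
```

```text
[396.184 279.476   0.372  -0.233   0.06    0.372  -0.234   0.056]
[191.943 275.526   0.387   0.265   0.041   0.388   0.265   0.039]
[299.392 245.119   0.46    0.004   0.067   0.46    0.003   0.062]
[312.711 193.436   0.588  -0.032   0.051   0.588  -0.043   0.046]
[[ 0.555  0.24   0.03 ]
 [ 0.555 -0.196  0.03 ]
 [ 0.575 -0.14   0.03 ]
 [ 0.549 -0.327  0.03 ]
 [ 0.496 -0.318  0.03 ]
 [ 0.528 -0.133  0.03 ]
 [ 0.441  0.418  0.03 ]
 [ 0.583 -0.031  0.03 ]
 [ 0.458  0.003  0.03 ]
 [ 0.388  0.262  0.03 ]
 [ 0.371 -0.23   0.03 ]
 [ 0.332 -0.389  0.03 ]
 [ 0.748  0.098  0.03 ]]
```

View pics/crop1.png

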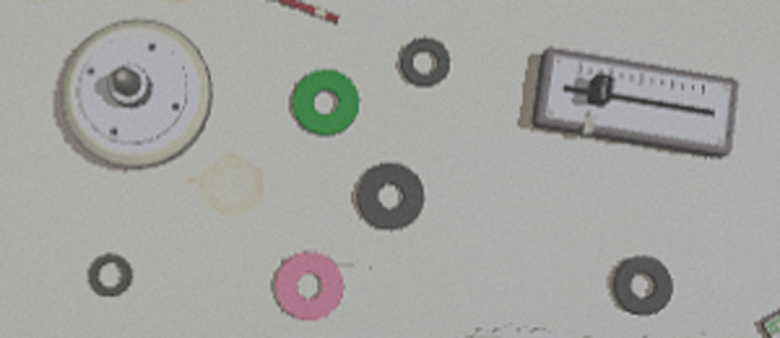

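Four dark rings: 64 at (0.460,0.003), 56 at (0.372,-0.233), 48 at (0.588,-0.04) and 40 at (0.387,0.265). The candidates for ring_64 are dark at (300,245), green at (275,209) and pink at (268,280). I choose the dark one. The mark is the light pointer at about px (376,218). Now a close look at the console.

Run:
```python
from h import *
env.goto([.55,-.215,.22],[np.pi,0,np.pi-.138]); print(env.current_time_s(),env.current_q())
p,im=cam('wrist'); save('w1',im); np.save('w1p.npy',p,allow_pickle=True)
```

```text
3.0083 [-5.69737128e-01  4.71455379e-01  1.31819786e+00  6.44226252e-05
  1.35188608e+00 -2.00350061e+00]
```

View pics/w1.png

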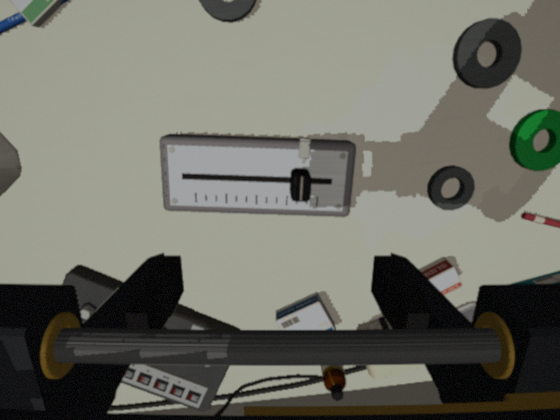

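The wrist view shows the console at the centre, with its slot running from (183,176) to (330,181), the knob near (301,185), and the light pointer at (304,140–158). The 48 ring is at (451,187) and the 64 ring at (487,53). I'll zoom in on the knob and mark.

Run:
```python
from h import *
np.set_printoptions(precision=4,suppress=True)
im=cv2.imread('pics/w1.png'); p=np.load('w1p.npy',allow_pickle=True).item()
save('c2',cv2.resize(im[125:225,150:360],None,fx=3.8,fy=3.8,interpolation=cv2.INTER_CUBIC))
a=onplane(p,[[183,176.3],[330,181.2]],.031);d=a[1]-a[0];print(a,np.linalg.norm(d),'yaw',np.arctan2(-d[0],d[1]))
print(onplane(p,[[304,158]],.032))
hsv=cv2.cvtColor(im,cv2.COLOR_BGR2HSV)
for x,y,dd in [(r[2],r[3],r[7]) for r in rings(p,im)]: print('ring',x,y,dd)
```

```text
[[ 0.5354 -0.3051  0.031 ]
 [ 0.5599 -0.1636  0.031 ]] 0.14357479923523805 yaw -0.17162690350939075
[[ 0.5336 -0.1863  0.032 ]]
```

View pics/c2.png

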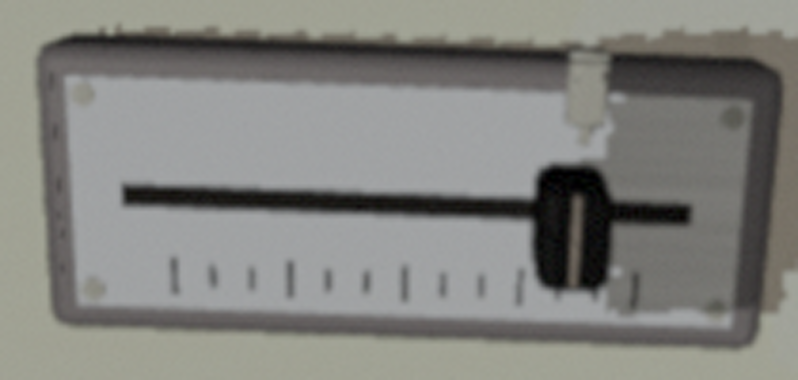

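```bash
cat > con.py <<'E'
import numpy as np
yaw=-.1716; u=np.array([-np.sin(yaw),np.cos(yaw)]); c=np.array([.5477,-.2344])
E
python3 - <<'E'
from h import *; from con import *
np.set_printoptions(precision=4,suppress=True)
p=np.load('w1p.npy',allow_pickle=True).item()
k=onplane(p,[[301.8,187.6]],.064)[0]; m=onplane(p,[[303.9,162.4]],.032)[0]
print(k,m,'s knob',(k[:2]-c)@u,'s mark',(m[:2]-c)@u,'lat',(k[:2]-c)@[u[1],-u[0]],(m[:2]-c)@[u[1],-u[0]])
rot=[np.pi,0,np.pi+yaw]; t=c+u*((k[:2]-c)@u)
env.move_gripper(.05)
env.goto([*t,.10],rot); env.move_linear([*t,.042],v=.1); env.move_gripper(.0)
print(env.current_opening(),env.current_finger_force(),env.current_contact_force())
z=c-u*.057
env.move_linear([*z,.042],v=.12)
print(env.move_linear([*(c-u*.075),.042],v=.03,threshold=8),env.current_contact_force(),env.current_tool_pos(),(np.array(env.current_tool_pos())[:2]-c)@u)
print(env.current_time_s())
E
```

```text
[ 0.5538 -0.1929  0.064 ] [ 0.5378 -0.1868  0.032 ] s knob 0.04195160809801636 s mark 0.045177963335218695 lat -0.0011095844488753915 -0.017830611013193363
0.017524891937218963 30.000266321003437 [-0.7396 -0.6163  1.0781]
True [0.0177 3.0775 4.8139] [ 0.5373 -0.2932  0.0421] -0.05973236852015883
6.9417
```

Run:
```python
from h import *; from con import *
np.set_printoptions(precision=4,suppress=True)
env.move_gripper(.05)
p0=np.array(env.current_tool_pos()); env.move_linear([p0[0],p0[1],.12],v=.2)
env.goto([.54,.24,.24],[np.pi,0,np.pi]); env.move_gripper(.088)
p,im=cam('wrist'); save('w2',im); np.save('w2p.npy',p,allow_pickle=True)
for r in rings(p,im): print(np.array(r))
print(env.current_time_s())
```

```text
[ 43.3463 212.6848   0.5894  -0.0281   0.0596   0.584   -0.0423   0.0525]
[52.5875 95.7033  0.4611  0.0067  0.0739  0.4705 -0.0033  0.0677]
[304.7957  18.5002   0.3898   0.2668   0.0428   0.3901   0.2664   0.039 ]
10.85
```

View pics/w2.png

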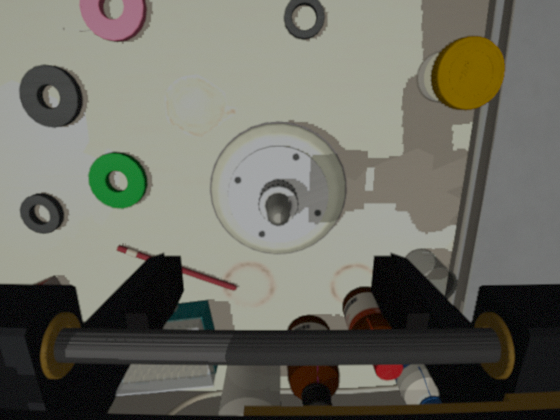

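The deck screws are at (296,157), (238,180), (318,212) and (262,234). The collar and post are at about (277,205), the bottles lie behind the shaker, and the cup is at (468,72). I'll use the screw mean for the deck centre, then lift the collar and stand it at (0.46,0.15).

```bash
sed -i 's/<125)/<100)/' h.py
python3 - <<'E'
from h import *
np.set_printoptions(precision=4,suppress=True)
p=np.load('w2p.npy',allow_pickle=True).item()
sc=onplane(p,[[296,157],[318,212],[262,234],[238,180]],.0505); dk=sc.mean(0); print(sc,dk, np.linalg.norm(sc-dk,axis=1))
print('tip px',proj(p,[[*dk[:2],.114],[*dk[:2],.08]]))
np.save('dk.npy',dk)
rot=[np.pi,0,np.pi]
env.goto([*dk[:2],.17],rot); env.move_linear([*dk[:2],.0545],v=.1,threshold=15); env.move_gripper(0.02)
print(env.current_opening(),env.current_tool_pos(),env.current_contact_force(),env.current_torque())
env.move_linear([*dk[:2],.15],v=.12)
print(env.current_opening(),env.current_contact_force())
s=[.46,.15]
env.move_linear([*s,.06],v=.2)
print(env.move_linear([*s,-.002],v=.03,threshold=6),env.current_tool_pos()); env.move_gripper(.06)
env.move_linear([*s,.12],v=.2); env.move_gripper(.088)
# look at ring 64
env.goto([.46+.078,.004,.2],rot)
p,im=cam('wrist'); save('w3',im)
for r in rings(p,im): print(np.array(r))
print(env.current_time_s())
E
```

```text
[[0.519  0.2578 0.0505]
 [0.5745 0.2808 0.0505]
 [0.5983 0.2243 0.0505]
 [0.5415 0.2015 0.0505]] [0.5583 0.2411 0.0505] [0.0428 0.0429 0.0434 0.043 ]
tip px [[278.7531 217.9034]
 [278.602  205.4496]]
0.035360347752729324 [0.5583 0.2412 0.0545] [ 0.2096  0.0284 -0.8091] [ 0.0529  0.0203 -0.0135]
0.035155795548054244 [ 0.6755 -0.2266 -0.4355]
True [0.46   0.15   0.0044]
[239.9382 228.1293   0.5884  -0.0332   0.0495   0.588   -0.0325   0.0473]
[274.2003  96.1083   0.4608   0.0021   0.0635   0.4606   0.0022   0.0619]
19.6083
```

View pics/w3.png

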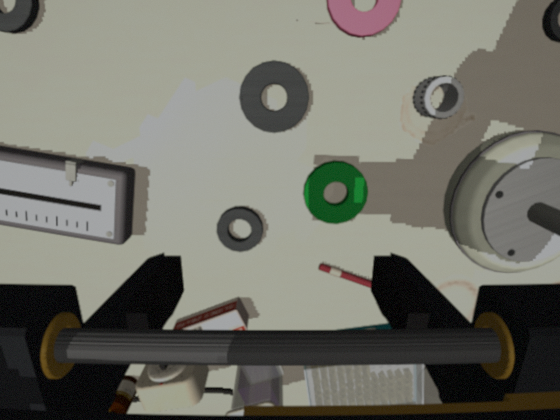

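The collar is standing upright at (440,97) and is off the post. The 64 ring is at (274,96). Now a pick-and-thread routine, starting with ring 64.

```bash
cat > rg.py <<'E'
from h import *
np.set_printoptions(precision=4,suppress=True)
rot=[np.pi,0,np.pi]; dk=np.load('dk.npy')
def find(x,y,d):
    env.goto([x+.078,y,.2],rot); p,im=cam('wrist')
    c=[r for r in rings(p,im) if abs(r[7]-(d-.0015))<.0045]
    print('seen',[np.array(r)[[0,1,2,3,4,7]] for r in c]); return c,im
def pick(x,y,d):
    env.move_gripper(min(.088,d+.03))
    env.goto([x,y,.07],rot); env.move_linear([x,y,.003],v=.1,threshold=15); env.move_gripper(d-.015)
    print('grip',env.current_opening(),env.current_tool_pos())
    env.move_linear([x,y,.16],v=.2); print('held',env.current_opening(),env.current_contact_force())
    return abs(env.current_opening()-d)<.004
def place(stack,d):
    env.goto([*dk[:2],.16],rot); env.move_linear([*dk[:2],.118],v=.15)
    z=max(stack+.006,.064)
    hit=env.move_linear([*dk[:2],z],v=.06,threshold=12)
    print('hit',hit,env.current_tool_pos(),env.current_contact_force())
    if hit: return False
    env.move_gripper(min(.088,d+.016)); env.move_linear([*dk[:2],.17],v=.2); env.move_gripper(.088); return True
E
python3 - <<'E'
from rg import *
if pick(.4607,.0021,.064): print(place(.05,.064))
print(env.current_time_s())
c,im=find(.372,-.233,.056)
p,im=cam('wrist');save('w4',im)
print(env.current_time_s())
p,im=cam('scene');save('s2',cv2.resize(im[200:340,120:360],None,fx=3,fy=3,interpolation=cv2.INTER_CUBIC))
E
```

```text
grip 0.06336921863070714 [0.4609 0.002  0.0033]
held 0.06348453120881276 [-0.6834  0.0566 -2.1402]
hit False [0.5586 0.2412 0.0644] [-0.481  -0.3235 -3.0332]
True
26.6833
seen [array([273.8603,  95.5998,   0.3735,  -0.2356,   0.0555,   0.0542])]
28.5583
```

View pics/s2.png

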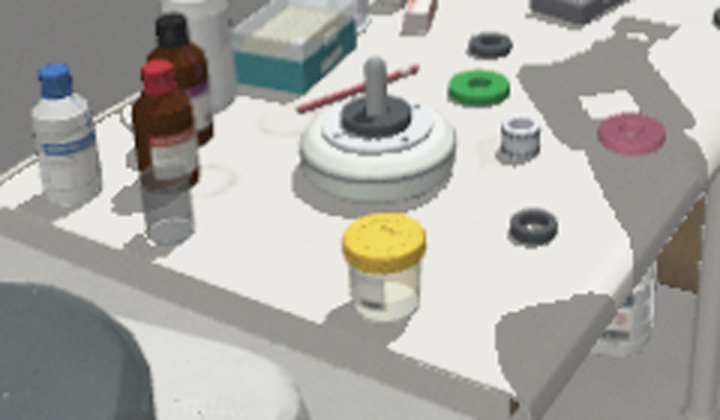

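Ring 64 is flat at the foot of the post, crop (376,115), with the collar standing at (520,135). Next is 56, then 48, looking freshly before each pick.

Run:
```python
from rg import *
ok=pick(.3735,-.2356,.056) and place(.062,.056)
if ok:
    c,im=find(.588,-.033,.048)
    if len(c)==1: print(pick(c[0][2],c[0][3],.048) and place(.074,.048))
print(env.current_time_s())
p,im=cam('scene');save('s3',cv2.resize(im[200:340,120:360],None,fx=3,fy=3,interpolation=cv2.INTER_CUBIC))
```

```text
grip 0.05511364697520433 [ 0.3736 -0.2357  0.0032]
held 0.055282215205377155 [-0.4585  1.2417 -1.5955]
hit False [0.5585 0.2412 0.0684] [ 0.0182  0.4574 -0.958 ]
seen [array([275.2173,  97.6426,   0.5904,  -0.0335,   0.0474,   0.0459])]
grip 0.04711689584509046 [ 0.5905 -0.0335  0.0032]
held 0.04712030681897403 [ 0.1954 -0.0082 -1.621 ]
hit False [0.5585 0.2412 0.0803] [-0.1084  0.1579 -0.3237]
True
45.025
```

View pics/s3.png

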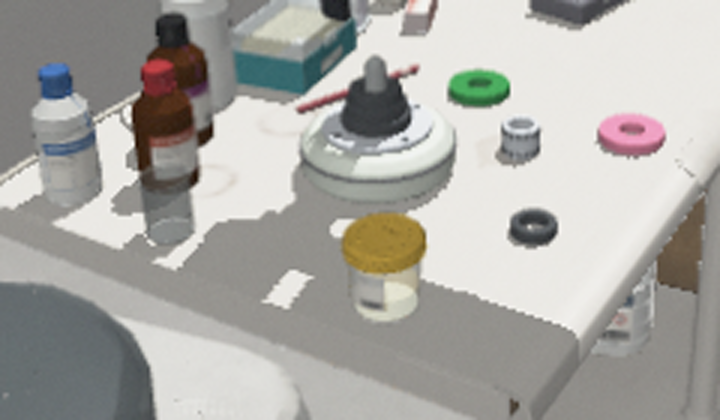

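Run:
```python
from rg import *
c,im=find(.39,.2665,.040)
ok=len(c)==1 and pick(c[0][2],c[0][3],.040) and place(.086,.040)
print(ok,env.current_time_s())
env.goto([.46+.078-.01,.15,.2],rot); p,im=cam('wrist'); save('w5',im)
np.save('w5p.npy',p,allow_pickle=True); print(env.current_time_s())
```

```text
seen [array([276.7098,  92.8278,   0.3886,   0.266 ,   0.0395,   0.038 ])]
grip 0.03901395888198976 [0.3888 0.2661 0.0032]
held 0.039015121635596006 [ 0.1341  0.2683 -2.516 ]
hit False [0.5584 0.2411 0.0919] [-0.0221 -0.7181 -0.4749]
True 52.4167
52.95
```

View pics/w5.png

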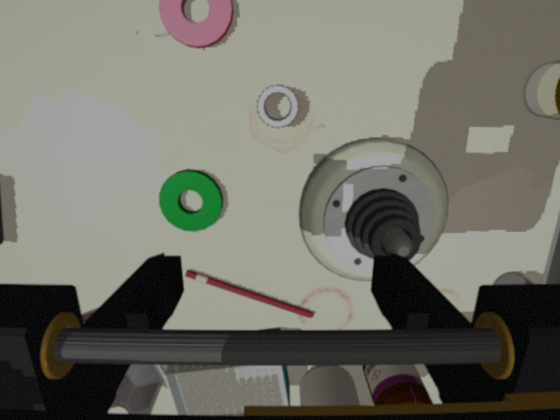

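All four rings are stacked, widest at the bottom, around (385,225). The collar's top is centred at (277,105). I'll put it back now, then look at the console.

Run:
```python
from rg import *; from con import u,c,yaw
p=np.load('w5p.npy',allow_pickle=True).item()
s=onplane(p,[[277.3,105.5]],.03)[0]; print(s)
env.move_gripper(.06); env.goto([*s[:2],.08],rot); env.move_linear([*s[:2],.006],v=.1,threshold=12); env.move_gripper(.02)
print(env.current_opening()); env.move_linear([*s[:2],.16],v=.2); print(env.current_opening())
env.goto([*dk[:2],.17],rot); env.move_linear([*dk[:2],.125],v=.15)
print(env.move_linear([*dk[:2],.101],v=.03,threshold=8),env.current_tool_pos(),env.current_contact_force())
env.move_gripper(.055); env.move_linear([*dk[:2],.19],v=.2)
t=c-u*.06; r=[np.pi,0,np.pi+yaw]
p,im=cam('scene');save('s4',cv2.resize(im[200:340,120:360],None,fx=3,fy=3,interpolation=cv2.INTER_CUBIC))
print(env.current_time_s())
```

```text
[0.459  0.1496 0.03  ]
0.035739756580727845
0.03537587227133053
True [0.5583 0.2411 0.1043] [-0.7073  0.5399  5.2087]
59.2667
```

View pics/s4.png

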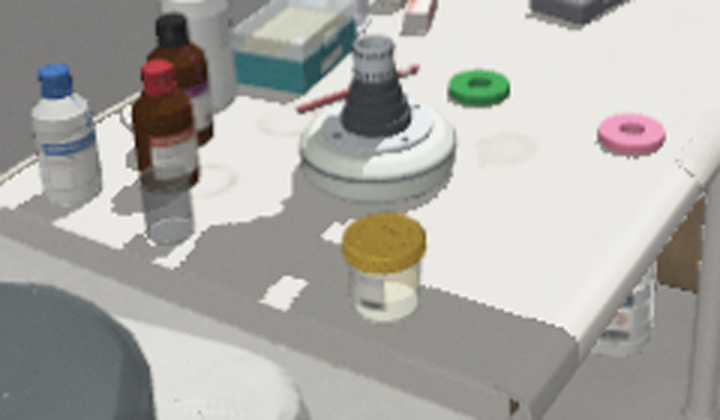

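The collar sits upright on the stack, crop (376,57). Now the fader.

Run:
```python
from rg import *; from con import u,c,yaw
r=[np.pi,0,np.pi+yaw]; t=c-u*.0597; m=c+u*.0452; n=np.array([u[1],-u[0]])
env.goto([*t,.12],r); env.move_linear([*t,.042],v=.1); env.move_gripper(0)
print(env.current_opening()); env.move_linear([*m,.042],v=.1); print(env.current_tool_pos(),(np.array(env.current_tool_pos())[:2]-c)@u)
env.move_gripper(.05); env.move_linear([*m,.12],v=.15)
env.goto([*(m-.015*n+.078*n),.13],r)
p,im=cam('wrist'); np.save('w6p.npy',p,allow_pickle=True); q=proj(p,[[*m,.04]])[0].astype(int); x0=max(q[0]-70,0);y0=max(q[1]-60,0); print(x0,y0,env.current_time_s())
save('w6',cv2.resize(im[y0:y0+120,x0:x0+140],None,fx=5,fy=5,interpolation=cv2.INTER_CUBIC))
```

```text
0.017976098353322253
[ 0.5556 -0.1901  0.0421] 0.045020588349060975
206 59 65.7167
```

View pics/w6.png

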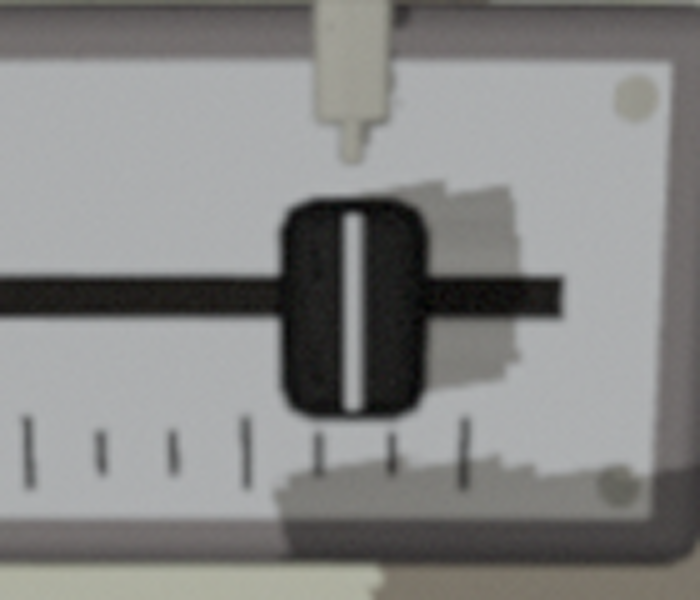

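Run:
```python
from rg import *; from con import u,c
p=np.load('w6p.npy',allow_pickle=True).item()
f=lambda x,y:[206+x/5-.4,59+y/5-.4]
k=onplane(p,[f(353,310)],.064)[0]; m=onplane(p,[f(351,163)],.032)[0]
print((k[:2]-c)@u,(m[:2]-c)@u)
p,im=cam('top'); save('t2',im)
p,im=cam('scene'); save('s5',cv2.resize(im[200:340,120:360],None,fx=3,fy=3,interpolation=cv2.INTER_CUBIC))
```

```text
0.044876078707378794 0.04455825229959075
```

View pics/t2.png

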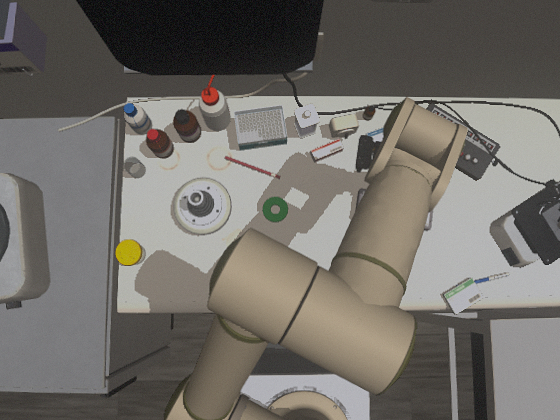

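The close view puts the knob within 0.3 mm of the mark along the console's y. In the top view the stack and collar stand on the shaker at (202,203), and the bystanders in sight (cup at (128,253), carton at (462,295)) have not moved. Handing in.

Run:
```python
from rig import env
print(env.current_contact_force(),env.current_time_s()); print(env.finish_job())
```

```text
[-0.39601983 -0.02400052  0.09812128] 65.8167
the job is handed in; nothing more can be done
None
```

The job is handed in at about 66 s: the fader went to its zero end first, all four rings are on the post widest first with the collar back on top, and the fader now sits within about 0.3 mm of the set-mark by my measurement, with everything released; no verdict was returned.

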